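# Turn the parts carousel to the square cup and hold it there

## Task

Lift the dust hood of the parts carousel by its handle until it stands open on its stop by itself. Then turn the carousel by the bar on its centre post until the square cup faces front, centred behind the notch in the front wall of the case, and finish with the gripper still holding the bar so that the carousel stays still. Leave the other things on the desk where they are.

Things in the scene. Friction and masses are not known exactly. Their poses are not given: they have to be found in the camera images.
- case: Low square tray of grey plastic, 170 x 170 mm, walls 60 mm high, fixed to the desk; it carries the carousel and the hood. Origin: centre of its underside, on the desk. Its -x axis points to its front, where the wall has a notch; +z up.
- notch (a point): Middle of the lower edge of the notch in the case's front wall: 54 mm wide, from 20 mm height up to the open top; the point lies at case frame (-82, 0, 20) mm.
- hood (a joint): Angle of the white dust hood (170 x 170 x 55 mm, four sides and a top, open below, 0.2 to 0.3 kg) that covers the carousel. 0 = shut, grows as its front edge swings up and back, 1.6 rad = wide open on its stop. The hinge axis runs along the case's y. No spring, hardly any friction: below about 1.2 rad it falls shut, beyond that it tips open onto its stop and stays.
- hood_hinge (a point): Middle of the hood's hinge axis, on the back rim of the case, at case frame (85, 0, 60) mm; with the hood's axes (they turn with it).
- hood_handle (a point): Middle of the hood's handle: a round steel bar 12 mm thick, along the case's y, free for 84 mm between its posts, 45 mm in front of the hood's front side. Shut, it lies 215 mm in front of the hinge axis and 40 mm above it (100 mm above the desk, 18 mm below the hood's top); open, 275 mm above the desk. A gripper closing along the case's x can hold it all the way: the bar rolls in the fingers.
- carousel (a joint): Angle of the round black turntable (152 mm diameter) in the case, about the vertical axis through the case's origin; positive is counterclockwise from above. It turns endlessly both ways with slight friction (0.03 N m) and has no detents. 0 (or a full turn, 6.283) is the square cup in front at the notch. Four grey cups of equal height stand on it 90 degrees apart, 50 mm from the axis, tops at 57 mm height: three round ones (36 mm) and one square one.
- square_cup (a point): Centre of the mouth of the one square cup, 36 x 36 x 40 mm, 50 mm from the carousel's axis, at 57 mm height.
- grip_bar (a point): Aluminium bar on top of the carousel's centre post, fixed to the carousel: 56 mm long, 14 mm thick, 28 mm high. Origin: its centre, on the carousel's axis at 92 mm height (bar from 78 to 106 mm). Its x axis is its length and lies along the line from the axis to the square cup (the cup is on its -x side). Covered while the hood is shut; once the hood is open, it can be taken from above across its 14 mm.
- eraser: Loose eraser, 20 x 42 x 13 mm, on the desk beside the case (its +y side). To be left alone. Origin: centre of its underside.
- usb_stick: Loose black USB memory stick, 18 x 54 x 9 mm, on the desk beside the case (its -y side). To be left alone. Origin: centre of its underside.
- mouse_left: Loose computer mouse, 104 x 56 x 36 mm, on the right of the desk. To be left alone. Origin: centre of its underside.
- calculator: Loose calculator, 118 x 72 x 14 mm, on the right of the desk. To be left alone. Origin: centre of its underside.

How it is judged (in metres and radians):
On the way, in this order (a step that is already met when the one before it is completed fails the run):
1. the hood stands open on its stop by itself, the robot no longer touching it (value of joint hood above 1.55 rad and contact force between each of the arm, the fingers and hood below 0.3 N), for 0.2 s.
2. the square cup faces front, centred at the notch, with the bar held (y of square_cup in the frame of case between -0.007 and 0.007 m and x of square_cup in the frame of case below -0.04 m and contact force between the fingers and carousel above 2 N and distance between the grasp point and grip_bar below 0.03 m and velocity of joint carousel between -0.05 and 0.05 rad/s), for 0.3 s.
At the end, for the whole second after the job is handed in: Hood on its stop (over 1.55 rad), untouched; square cup on the front side, centre within 7 mm sideways of the notch's middle; carousel still (under 0.05 rad/s); gripper round the bar (grasp point within 30 mm of its centre), pressing it with over 2 N (all of step 1 and all of step 2); the arm keeps its last pose, push and grip.
It fails at once if a bystander on the desk was shifted by more than 20 mm (distance of any of eraser, usb_stick, mouse_left, calculator from where it was at the start of the episode above 0.02 m).
It also fails if it takes over 69 s, if anything falls off the work surface, if the arm or the gripper's body presses on something with over 40 N, if the wrist force passes 120 N, or if a joint passes its speed limit or range.

## Robot

A 6-joint arm with a two-finger parallel gripper is mounted at the origin on a cart in front of the work surface, level with it; the furniture and walls round the work are solid. World frame = base frame: x ahead of the robot, y to its left, z up, the work surface at z = 0. Lengths are in m, angles in degrees, forces in N, time in s.
With the tool pointing down it reaches from about 0.375 to 0.9 m from the base axis. Payload 3.1 kg.
Tool frame: the origin (TCP) lies at the very end of the fingers, on their centre line; the grasp point (between the pads) lies 19 mm behind it; z points along the fingers, y is the line along which they close (so a half turn about z gives the same grasp; the last joint's range is limited). The gripper opens to 87 mm and grips with 3 to 60 N. Pads are 19 mm wide; open, the fingers measure 117 mm over their backs; the gripper's body (75 mm by 190 mm) begins 51 mm behind the grasp point.
Start: joints at [-86.832, 30.224, 82.088, -0, 67.689, -10.227], TCP at [0.145, -0.608, 0.223] pointing down, gripper open.
Joint ranges: [-176.69, 176.69], [-43.24, 126.21], [12.49, 139.97], [-82, 262], [0, 151.66], [-163.58, 163.58]. Speed limits (degrees/s): [159.86, 159.86, 180, 180, 180, 180].

## Interface

Orientations are given as a 3x3 rotation matrix whose columns are the frame's x, y, z axes.
In Python, from rig import bot, imaging gives the robot as it stands.
- The arm moves only by the tool drive_tool, never from a script. Its argument "deltas" is text: rows parted by semicolons, each of 5 numbers parted by spaces: the finger opening in mm, from 0 to 87, then the shift along the world's x, y, z in mm, then the turn about the world's z in rad. In form: jaw dx dy dz twist; .... A call has 1 to 12 rows; each row is the pose to reach, as a shift and turn from the pose commanded when the call began; what a row does not reach only later rows make up. A row lasts 1/10 s, in which the tool goes at most 50 mm and 8.59 degrees, less where a joint would pass 70% of its speed; a pose out of reach is approached as far as the arm can. A call with a gripper value outside its range is refused whole. The fingers move at their own pace and stop on an object; the grip force is fixed at half the most. Time passes only in rows, so rows that repeat a pose let the fingers close. It gives the time, the measured TCP pose, the force, the opening and the grip force at its end, in the units of the state.
- bot.read_state(): the state, without advancing time (a new reading comes with each control period).
- imaging.capture(name): name is "scene" or "top" or "wrist"; returns the picture (480x640x3 uint8, red, green, blue); there is no depth.
- imaging.camera_model(name): a dict with "fx", "fy", "cx", "cy" (pixels), "dist" ([k1, k2, p1, p2, k3] as OpenCV has them; the pictures are not rectified), "T" (4x4, takes a point from camera to world coordinates). Camera axes: x right, y down, z forward; pixel columns grow to the right and rows downward; lengths in m; the calibration is good to about 2 mm. A picture is of the moment at which its call begins: read the wrist's pose just before it. camera_model takes no time and is no camera call; for the wrist camera it gives the pose at the moment of the call.
- bot.hand_in(): hands the job in; it is judged then, once.
The state is a dict: "time_s": time; "joint_positions": joint angles; "qvel": joint speeds; "tau": joint torques, N m; "position": TCP position; "tcp_rot": TCP orientation; "force": force on the tool from outside, world axes, zero at the start; "moment": the same for the moment, N m; "opening": opening from 0.0 (shut) to 1.0 (fully open); "grasp_force": force on a finger pad.
Only numpy, scipy, OpenCV 4.12 (cv2) and the standard library are available. Lean on these libraries where they do the work, as an engineer would, in place of code of your own. Each camera call takes 0.05 s, during which the arm holds its last target. There are 200 camera calls.

## Working session

There is one attempt and no reset: what is moved stays moved. The work goes in short steps, Python scripts to look and compute and a tool call to move; the robot and the scene stay as the last step left them, time stands still between calls to the robot, and variables do not carry over. Pictures are saved under pics/ and viewed, at most 10 in all, crops included, and the job is handed in when it is done.

Besides the shell and the picture viewer there is one more tool, called after "Call:" in YAML: its name, and indented under it one key for each argument. drive_tool: Moves the arm, as the interface text tells. Its arguments: {"type":"object","properties":{"deltas":{"type":"string"}},"required":["deltas"]}

```bash
mkdir -p pics; ls
python3 - <<'E'
from rig import bot, imaging
import cv2,numpy as np
for n in ["scene","top"]:
    cv2.imwrite(f"pics/{n}0.png",imaging.capture(n)[...,::-1]); m=imaging.camera_model(n); print(n,m["fx"],m["dist"],np.round(m["T"],3).tolist())
s=bot.read_state();print(s)
E
```

```text
pics
scene 603.0532875609791 [-0.2022527  0.         0.         0.         0.       ] [[-0.635, -0.562, 0.531, -0.23], [-0.773, 0.452, -0.446, 0.517], [0.01, -0.693, -0.721, 1.121], [0.0, 0.0, 0.0, 1.0]]
top 604.9977598268857 [-0.03614321  0.          0.          0.          0.        ] [[0.019, -0.995, 0.093, 0.423], [-1.0, -0.018, 0.009, -0.125], [-0.007, -0.093, -0.996, 1.37], [0.0, 0.0, 0.0, 1.0]]
{'time_s': 0.1, 'joint_positions': array([-8.68323966e+01,  3.02726690e+01,  8.21487014e+01, -1.71075927e-04,
        6.76879664e+01, -1.02267784e+01]), 'qvel': array([-0.06313521,  0.04151677, -0.18520428, -0.00510908,  0.05735557,
        0.07198176]), 'tau': array([-7.74001910e-05, -4.40983307e+01, -1.77150571e+01,  6.35022274e-02,
        5.33900759e-02, -4.64532332e-05]), 'position': array([ 0.14477981, -0.60733445,  0.22168179]), 'tcp_rot': array([[ 9.72798353e-01,  2.31653519e-01, -1.08204134e-04],
       [ 2.31653300e-01, -9.72796545e-01,  1.90521782e-03],
       [ 3.36089806e-04, -1.87845860e-03, -9.99998179e-01]]), 'force': array([-0.41216079, -0.0380841 ,  0.39226943]), 'moment': array([ 0.03159535, -0.01693362,  0.01921252]), 'grasp_force': 0.0, 'opening': 0.9995340682729961}
```

View pics/top0.png

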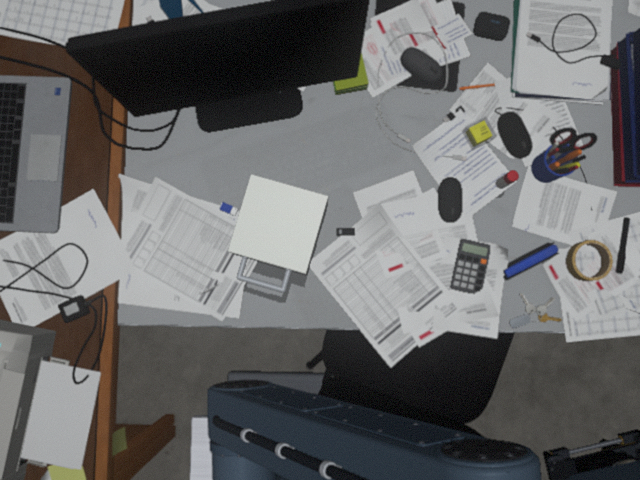

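View pics/scene0.png

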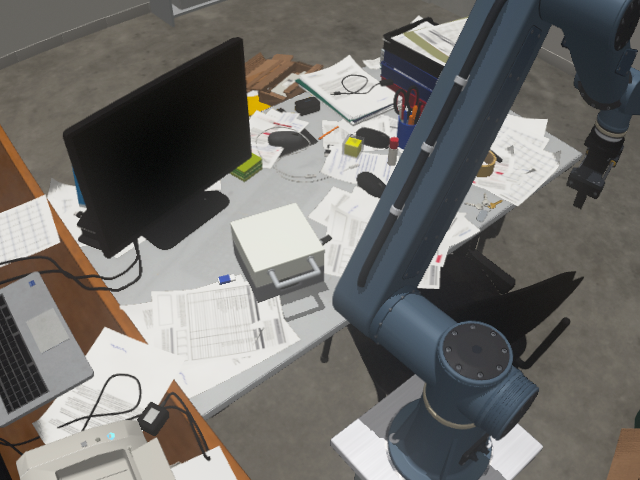

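The top view shows the white hood with corners near (253,177), (327,193), (305,272), (230,250), and the handle below it near (265,272). The eraser is at (228,208) and the USB stick at (345,231). I'll enlarge this area.

Run:
```python
import cv2
a=cv2.imread("pics/top0.png")[165:305,205:365]
cv2.imwrite("pics/c1.png",cv2.resize(a,None,fx=4.25,fy=4.25,interpolation=cv2.INTER_CUBIC)[:, :])
```

```text
(no output)
```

View pics/c1.png

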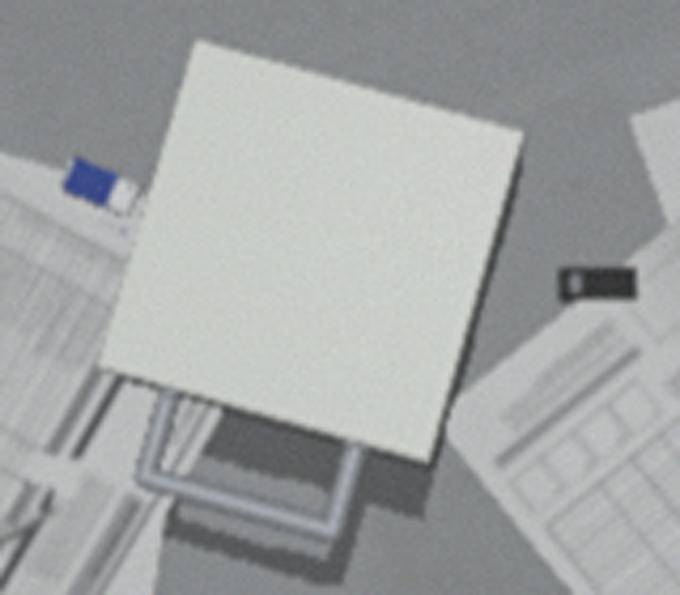

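Crop (4.25×, offset 205,165): hood top corners are at (197,40), (523,130), (432,462), (103,367). The handle bar runs from (147,478) to (332,530).

```bash
cat > h.py <<'E'
from rig import bot, imaging
import cv2,numpy as np
def ray(m,px,z):
    K=np.array([[m["fx"],0,m["cx"]],[0,m["fy"],m["cy"]],[0,0,1]])
    u=cv2.undistortPoints(np.array(px,float).reshape(-1,1,2),K,np.array(m["dist"])).reshape(-1,2)
    d=np.c_[u,np.ones(len(u))]@m["T"][:3,:3].T; o=m["T"][:3,3]
    return o+d*((z-o[2])/d[:,2])[:,None]
def proj(m,P):
    K=np.array([[m["fx"],0,m["cx"]],[0,m["fy"],m["cy"]],[0,0,1]]); T=np.linalg.inv(m["T"])
    return cv2.projectPoints(np.array(P,float),T[:3,:3],T[:3,3],K,np.array(m["dist"]))[0].reshape(-1,2)
E
python3 - <<'E'
from h import *
m=imaging.camera_model("top")
f=lambda p:(np.array(p)+.5)/4.25-.5+[205,165]
c=ray(m,f([(197,40),(523,130),(432,462),(103,367)]),.117)
h=ray(m,f([(147,478),(332,530)]),.1)
e=ray(m,f([(98,185),(598,284)]),.01)
print(c,c.mean(0),h,h.mean(0),e)
print(np.linalg.norm(np.roll(c,1,0)-c,axis=1))
for a,b in((0,1),(3,2)): d=c[a]-c[b];print(np.degrees(np.arctan2(-d[0],d[1])))
for a,b in((0,3),(1,2)): d=c[a]-c[b];print(np.degrees(np.arctan2(d[1],d[0])))
d=h[0]-h[1];print(np.degrees(np.arctan2(-d[0],d[1])))
E
```

```text
[[ 0.67367284  0.02913973  0.117     ]
 [ 0.6313846  -0.13306257  0.117     ]
 [ 0.46711357 -0.09156298  0.117     ]
 [ 0.51052652  0.07045866  0.117     ]] [ 0.57067438 -0.03125679  0.117     ] [[ 0.45715834  0.04955001  0.1       ]
 [ 0.43331612 -0.04252591  0.1       ]] [0.44523723 0.00351205 0.1       ] [[ 0.61548984  0.09297113  0.01      ]
 [ 0.56705761 -0.17509166  0.01      ]]
[0.16829728 0.16762423 0.16943196 0.16773698]
-14.612473158453055
-14.999798347028507
-14.212066523736175
-14.177914189143584
-14.517356376186406
```

Call:
drive_tool:
  deltas: "40 300 610 0 1.084;40 300 610 0 1.084;40 300 610 0 1.084;40 300 610 0 1.084;40 300 610 0 1.084;40 300 610 0 1.084;40 300 610 0 1.084;40 300 610 0 1.084;40 300 610 0 1.084;40 300 610 0 1.084;40 300 610 0 1.084;40 300 610 0 1.084"

```text
time_s: 1.3
position: [0.41, -0.0676, 0.2226]
tcp_rot: [[0.251, 0.968, 0.0], [0.968, -0.251, -0.0], [-0.0, 0.0, -1.0]]
force: [0.3, 0.3, 0.7]
opening: 0.457
grasp_force: 0.0
```

Call:
drive_tool:
  deltas: "40 30 62 0 0;40 30 62 0 0;40 30 62 0 0;40 30 62 0 0;40 30 62 0 0"

```text
time_s: 1.8
position: [0.439, -0.0084, 0.2224]
tcp_rot: [[0.251, 0.968, -0.001], [0.968, -0.251, -0.0], [-0.0, -0.001, -1.0]]
force: [0.2, -0.0, -0.1]
opening: 0.46
grasp_force: 0.0
```

Run:
```python
from h import *
s=bot.read_state();print(s["position"],s["joint_positions"]); m=imaging.camera_model("wrist");print(np.round(m["T"],3))
cv2.imwrite("pics/w1.png",imaging.capture("wrist")[...,::-1])
print(proj(m,[(.4572,.0495,.1),(.4333,-.0425,.1),(.4448,.0025,.1)]))
```

```text
[ 0.43902815 -0.00840392  0.22236467] [-1.57233069e+01  1.59770005e+01  1.07592645e+02 -2.61740208e-02
  5.64769630e+01 -1.14382492e+00]
[[ 0.968 -0.242 -0.065  0.456]
 [-0.251 -0.937 -0.245  0.058]
 [-0.001  0.253 -0.967  0.384]
 [ 0.     0.     0.     1.   ]]
[[326.48190063 162.29099484]
 [326.00704518 271.30262913]
 [326.01281012 220.33879121]]
```

View pics/w1.png

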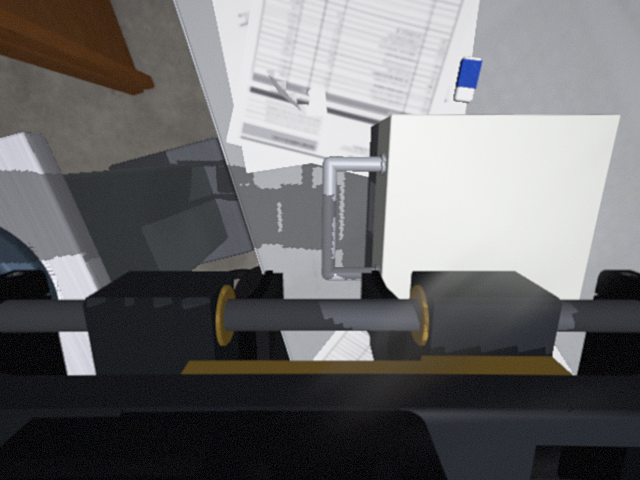

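The wrist view shows the handle bar at column 329, rows 162–273, within 1–2 mm of my estimate. Descending onto it.

Call:
drive_tool:
  deltas: "40 7 10 -40 0;40 7 10 -80 0;40 7 10 -110 0;40 7 10 -141 0;40 7 10 -141 0;40 7 10 -141 0;0 7 10 -141 0;0 7 10 -141 0;0 7 10 -141 0;0 7 10 -141 0;0 7 10 -141 0"

```text
time_s: 2.95
position: [0.4477, 0.0022, 0.0822]
tcp_rot: [[0.25, 0.968, 0.003], [0.968, -0.25, -0.001], [0.0, 0.003, -1.0]]
force: [1.4, -0.4, 2.5]
opening: 0.125
grasp_force: 30.0
```

Run:
```python
import numpy as np
R=218.7;a0=np.radians(10.54)
f=lambda t:np.array([.968*R*(np.cos(a0)-np.cos(a0+t)),-.25*R*(np.cos(a0)-np.cos(a0+t)),R*(np.sin(a0+t)-np.sin(a0))])
for s in (0,44):
  print(";".join("0 %.0f %.0f %.0f 0"%tuple(f(np.radians(s+k))-f(np.radians(s))) for k in np.linspace(44/12,44,12)))
```

```text
0 3 -1 14 0;0 7 -2 27 0;0 11 -3 40 0;0 17 -4 53 0;0 23 -6 66 0;0 30 -8 78 0;0 37 -10 89 0;0 46 -12 100 0;0 55 -14 111 0;0 64 -17 120 0;0 75 -19 130 0;0 85 -22 138 0
0 11 -3 8 0;0 23 -6 15 0;0 35 -9 21 0;0 48 -12 26 0;0 60 -16 31 0;0 74 -19 35 0;0 87 -22 37 0;0 100 -26 39 0;0 114 -29 40 0;0 127 -33 41 0;0 141 -36 40 0;0 154 -40 38 0
```

Call:
drive_tool:
  deltas: "0 3 -1 14 0;0 7 -2 27 0;0 11 -3 40 0;0 17 -4 53 0;0 23 -6 66 0;0 30 -8 78 0;0 37 -10 89 0;0 46 -12 100 0;0 55 -14 111 0;0 64 -17 120 0;0 75 -19 130 0;0 85 -22 138 0"

```text
time_s: 4.15
position: [0.527, -0.019, 0.2195]
tcp_rot: [[0.249, 0.968, -0.011], [0.968, -0.249, 0.001], [-0.002, -0.011, -1.0]]
force: [-7.1, -0.1, 6.1]
opening: 0.129
grasp_force: 30.0
```

Call:
drive_tool:
  deltas: "0 11 -3 8 0;0 23 -6 15 0;0 35 -9 21 0;0 48 -12 26 0;0 60 -16 31 0;0 74 -19 35 0;0 87 -22 37 0;0 100 -26 39 0;0 114 -29 40 0;0 127 -33 41 0;0 141 -36 40 0;0 154 -40 38 0"

```text
time_s: 5.35
position: [0.6853, -0.0616, 0.2582]
tcp_rot: [[0.251, 0.968, -0.002], [0.968, -0.251, -0.003], [-0.004, -0.001, -1.0]]
force: [-1.7, -3.5, 1.8]
opening: 0.129
grasp_force: 30.0
```

Call:
drive_tool:
  deltas: "60 0 0 0 0;60 0 0 0 0;60 0 0 0 0;60 0 0 0 0;60 0 0 30 0;60 0 0 65 0;60 0 0 65 0;60 -45 -12 65 0;60 -90 -25 55 0;60 -130 -38 45 0;60 -130 -38 30 0;60 -130 -38 30 0"

```text
time_s: 6.55
position: [0.5528, -0.0968, 0.2858]
tcp_rot: [[0.251, 0.968, -0.005], [0.968, -0.251, 0.002], [0.001, -0.005, -1.0]]
force: [-0.7, -0.0, 0.3]
opening: 0.691
grasp_force: 0.0
```

Run:
```python
from h import *
s=bot.read_state();print(s["position"],s["joint_positions"]); m=imaging.camera_model("wrist");np.save("w2.npy",m["T"])
cv2.imwrite("pics/w2.png",imaging.capture("wrist")[...,::-1])
print(proj(m,[(.571,-.031,.106),(.571,-.031,.057)]))
```

```text
[ 0.55278914 -0.09679406  0.28577572] [-2.13489669e+01  2.14330892e+01  8.66936425e+01  1.76015714e-02
  7.21603444e+01 -6.81070688e+00]
[[324.57498945 152.82534617]
 [324.46031355 152.83710887]]
```

View pics/w2.png

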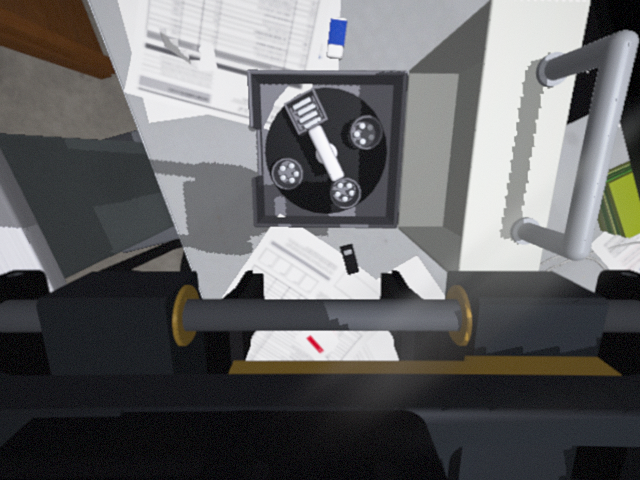

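The hood stands open. The carousel is visible with its centre near (326,150) and the square cup near (306,110). The bar points towards the cup. I'll enlarge it.

Run:
```python
import cv2
a=cv2.imread("pics/w2.png")[65:235,240:420]
cv2.imwrite("pics/c2.png",cv2.resize(a,None,fx=3.5,fy=3.5,interpolation=cv2.INTER_CUBIC))
```

```text
(no output)
```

View pics/c2.png

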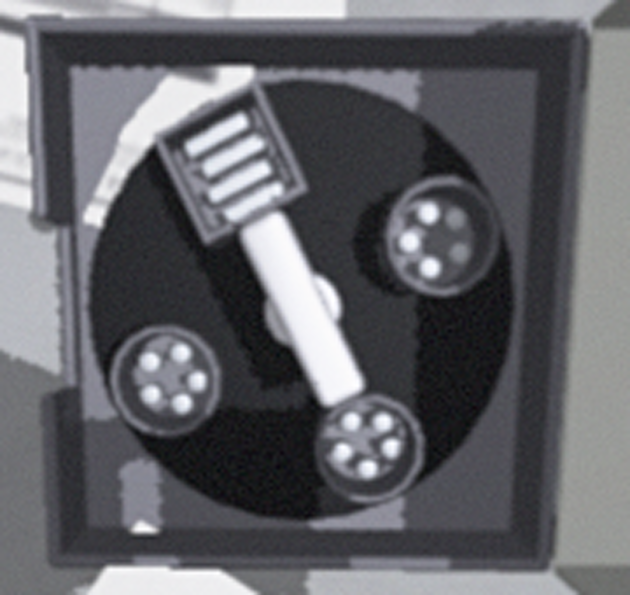

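In the crop (3.5×, offset 240,65), the square cup is at (231,163) and the round cups are at (371,446), (442,236) and (165,380). The bar's top face runs from about (263,222) to (344,393).

Run:
```python
from h import *
m=imaging.camera_model("wrist"); m["T"]=np.load("w2.npy")
f=lambda p:(np.array(p)+.5)/3.5-.5+[240,65]
c=ray(m,f([(231,163),(371,446),(442,236),(165,380)]),.057)
b=ray(m,f([(263,222),(344,393)]),.106)
r=ray(m,f([(30,22),(588,25),(550,565),(52,565)]),.06)
n=ray(m,f([(38,222),(45,393)]),.06)
print(c,c.mean(0),b,b.mean(0),np.linalg.norm(b[0]-b[1]));print(r,r.mean(0),n,n.mean(0))
A=lambda d:np.degrees(np.arctan2(d[1],d[0]))
print(A(c[0]-c[1]),A(c[2]-c[3]),A(b[0]-b[1]),A(r[0]-r[3]),A(r[1]-r[2]),A(r[1]-r[0]),A(r[2]-r[3]))
```

```text
[[ 0.56200996  0.01648776  0.057     ]
 [ 0.58384033 -0.07960739  0.057     ]
 [ 0.62085845 -0.02105499  0.057     ]
 [ 0.52378304 -0.04200746  0.057     ]] [ 0.57262294 -0.03154552  0.057     ] [[ 0.56757471 -0.00632132  0.106     ]
 [ 0.57815459 -0.05689999  0.106     ]] [ 0.57286465 -0.03161066  0.106     ] 0.051673360962080285
[[ 0.51407793  0.06919109  0.06      ]
 [ 0.67561337  0.02633892  0.06      ]
 [ 0.63267174 -0.1330277   0.06      ]
 [ 0.47036404 -0.09125951  0.06      ]] [ 0.57318177 -0.0321893   0.06      ] [[ 0.49907557  0.01452135  0.06      ]
 [ 0.48527898 -0.03621046  0.06      ]] [ 0.49217728 -0.01084455  0.06      ]
102.79891471824119 12.17971484169765 101.8145930504297 74.7599584786732 74.91970253672216 -14.85723103986123 -14.431341942961488
```

Call:
drive_tool:
  deltas: "70 20 65 0 1.08;70 20 65 0 1.08;70 20 65 0 1.08;70 20 65 0 1.08;70 20 65 0 1.08;70 20 65 0 1.08;70 20 65 0 1.08;70 20 65 0 1.08;70 20 65 0 1.08;70 20 65 0 1.08"

```text
time_s: 7.6
position: [0.5761, -0.0324, 0.2878]
tcp_rot: [[-0.735, 0.678, 0.001], [0.678, 0.735, -0.0], [-0.001, 0.0, -1.0]]
force: [0.1, -0.0, -0.1]
opening: 0.801
grasp_force: 0.0
```

Run:
```python
from h import *
s=bot.read_state();print(s["position"],s["joint_positions"])
im=imaging.capture("scene")[...,::-1][100:340,180:480]
cv2.imwrite("pics/s2.png",cv2.resize(im,None,fx=2.4,fy=2.4))
```

```text
[ 0.57609644 -0.03235258  0.28775461] [-1.43077139e+01  2.25149370e+01  8.45740285e+01  4.18533553e-03
  7.28761732e+01 -6.16003856e+01]
```

View pics/s2.png

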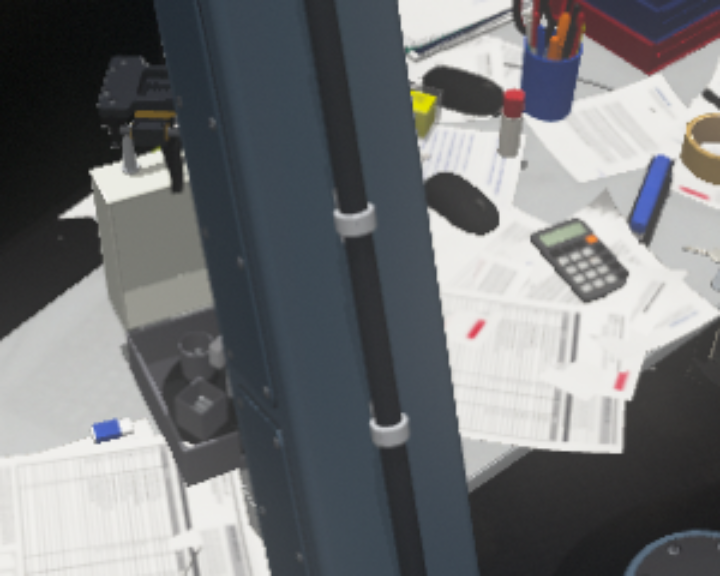

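The hood is open and the gripper is high above the case, clear of it. Descending in two stages.

Call:
drive_tool:
  deltas: "70 -3 1 -30 0;70 -3 1 -60 0;70 -3 1 -90 0;70 -3 1 -120 0;70 -3 1 -140 0;70 -3 1 -155 0;70 -3 1 -155 0"

```text
time_s: 8.35
position: [0.5711, -0.0312, 0.1304]
tcp_rot: [[-0.735, 0.678, -0.005], [0.678, 0.735, 0.001], [0.004, -0.002, -1.0]]
force: [-0.1, -0.2, 0.0]
opening: 0.806
grasp_force: 0.0
```

Call:
drive_tool:
  deltas: "70 0 0 -15 0;70 0 0 -30 0;70 0 0 -45 0;70 0 0 -55 0;70 0 0 -55 0;0 0 0 -55 0;0 0 0 -55 0;0 0 0 -55 0;0 0 0 -55 0;0 0 0 -55 0;0 0 0 -55 0;0 0 0 -55 0"

```text
time_s: 9.55
position: [0.573, -0.0313, 0.0777]
tcp_rot: [[-0.736, 0.677, 0.001], [0.677, 0.736, 0.0], [-0.0, 0.001, -1.0]]
force: [0.8, 1.5, 0.5]
opening: 0.25
grasp_force: 5.1
```

Call:
drive_tool:
  deltas: "0 0 0 0 0;0 0 0 0 0;0 0 0 0 0;0 0 0 0 0"

```text
time_s: 9.95
position: [0.573, -0.0315, 0.0777]
tcp_rot: [[-0.736, 0.677, 0.001], [0.677, 0.736, 0.0], [-0.001, 0.001, -1.0]]
force: [1.5, 2.1, 1.1]
opening: 0.226
grasp_force: 27.5
```

Call:
drive_tool:
  deltas: "0 0 0 0 0;0 0 0 0 0;0 0 0 0 0;0 0 0 0 0;0 0 0 0 0"

```text
time_s: 10.45
position: [0.573, -0.0315, 0.0777]
tcp_rot: [[-0.736, 0.677, 0.001], [0.677, 0.736, 0.0], [-0.001, 0.001, -1.0]]
force: [3.1, 2.9, 2.1]
opening: 0.226
grasp_force: 27.5
```

Run:
```python
from h import *
s=bot.read_state();print(s["position"],s["opening"]*87,s["force"],s["moment"])
m=imaging.camera_model("wrist");np.save("w3.npy",m["T"])
im=imaging.capture("wrist");print(proj(m,[(.5728,-.0316,.106)]))
cv2.imwrite("pics/w3.png",im[...,::-1])
```

```text
[ 0.57303525 -0.03149157  0.07769033] 19.631304159915384 [3.11982336 2.90976341 2.10231616] [ 0.47423993 -0.60683073 -0.03066182]
[[323.1054093  316.56874813]]
```

View pics/w3.png

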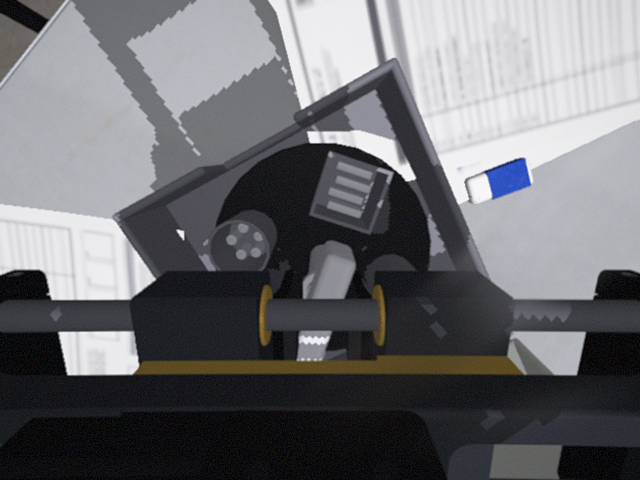

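The bar is gripped but jammed about 17° askew, with the square cup at (350,190) in the picture. I'll turn it with this grip to the front, then open, square the jaws and regrip.

Call:
drive_tool:
  deltas: "0 0 0 0 0.08;0 0 0 0 0.17;0 0 0 0 0.26;0 0 0 0 0.35;0 0 0 0 0.44;0 0 0 0 0.53;0 0 0 0 0.62;0 0 0 0 0.70;0 0 0 0 0.76;0 0 0 0 0.785;0 0 0 0 0.785;0 0 0 0 0.785"

```text
time_s: 11.7
position: [0.5729, -0.0316, 0.0777]
tcp_rot: [[-0.999, -0.04, 0.001], [-0.04, 0.999, -0.0], [-0.001, -0.0, -1.0]]
force: [2.7, 1.7, 1.0]
opening: 0.224
grasp_force: 27.9
```

Call:
drive_tool:
  deltas: "50 0 0 0 0;50 0 0 0 0;50 0 0 0 0;50 0 0 0 0;50 0 0 0 -0.1;50 0 0 0 -0.2;50 0 0 0 -0.298;50 0 0 0 -0.298;50 0 0 0 -0.298"

```text
time_s: 12.6
position: [0.5723, -0.0316, 0.0774]
tcp_rot: [[-0.968, 0.252, -0.001], [0.252, 0.968, -0.0], [0.001, -0.0, -1.0]]
force: [-0.0, -0.4, 0.9]
opening: 0.578
grasp_force: 0.0
```

Call:
drive_tool:
  deltas: "0 0 0 0 0;0 0 0 0 0;0 0 0 0 0;0 0 0 0 0;0 0 0 0 0;0 0 0 0 0;0 0 0 0 0;0 0 0 0 0"

```text
time_s: 13.4
position: [0.5726, -0.0315, 0.0776]
tcp_rot: [[-0.967, 0.254, 0.0], [0.254, 0.967, 0.0], [0.0, 0.0, -1.0]]
force: [0.0, 0.9, 0.7]
opening: 0.211
grasp_force: 30.0
```

Run:
```python
from h import *
s=bot.read_state();print(s["position"],s["opening"]*87,s["force"],s["moment"],s["grasp_force"])
m=imaging.camera_model("wrist");np.save("w4.npy",m["T"])
cv2.imwrite("pics/w4.png",imaging.capture("wrist")[...,::-1])
```

```text
[ 0.57261267 -0.03150186  0.07755255] 18.380413858544777 [0.02485053 0.88336702 0.69048451] [ 0.07678244 -0.18059283  0.04282645] 29.99985694885254
```

View pics/w4.png

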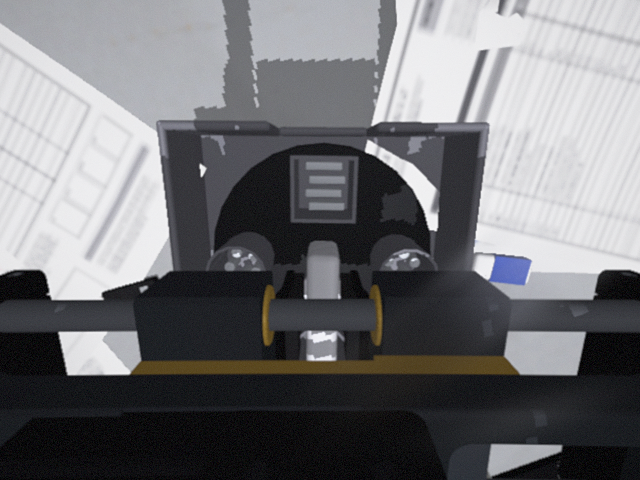

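The square cup is centred at column 324, with the notch spanning 275–372 (middle 323.5). The bar is squarely gripped at 30 N.

```bash
python3 -c "
from rig import bot
print(bot.hand_in())"
```

```text
the job is handed in; nothing more can be done
None
```

I handed the job in with the hood open on its stop, the square cup centred at the notch within about 1 mm, and the gripper holding the bar at 30 N; the judge returned no verdict.

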